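# Strip a spark-trap cassette for washing

### The arm

A 6-joint arm with a two-finger parallel gripper is mounted at the origin on the work surface; the furniture and walls round the work are solid. World frame = base frame: x ahead of the robot, y to its left, z up, the work surface at z = 0. Lengths are in m, angles in rad, forces in N, time in s.
With the tool pointing down it reaches from about 0.3 to 0.875 m from the base axis. Payload 6.4 kg.
Tool frame: the origin (TCP) lies between the finger pads; the fingertips stand 25 mm ahead of it and the grasp point (between the pads) lies 6 mm ahead of it; z points along the fingers, y is the line along which they close (so a half turn about z gives the same grasp; the last joint's range is limited). The gripper opens to 88 mm and grips with 3 to 60 N. Pads are 18 mm wide; open, the fingers measure 123 mm over their backs; the gripper's body (75 mm by 187 mm) begins 45 mm behind the grasp point.
Start: joints at [1.129, 0.181, 1.607, -0, 1.354, -0.206], TCP at [0.134, 0.559, 0.264] pointing down, gripper open.
Joint ranges: [-2.99, 2.99], [-0.89, 2.07], [0.3, 2.58], [-1.14, 4.28], [0, 2.63], [-3.12, 3.12]. Speed limits (rad/s): [2.57, 2.57, 3.01, 3.14, 3.14, 3.14].

### API

Orientations are given as a unit quaternion [x, y, z, w].
In Python, from workcell import arm gives the robot as it stands.
- The arm moves only by the tool shift_gripper, called after "Call:" by a JSON object that holds its "name" and its "arguments". Schema: {"type":"object","properties":{"steps":{"type":"array","items":{"type":"array","items":{"type":"array","items":{"type":"number"},"minItems":5,"maxItems":5},"minItems":1,"maxItems":12},"minItems":1,"maxItems":1},"only":{"type":"string"},"quiet":{"type":"boolean"},"lines":{"type":"string"}},"required":["steps"],"additionalProperties":false}. steps is a list that holds a single list of rows (three levels of brackets), with 1 to 12 rows, each of 5 numbers: dx, dy, dz in units of 20 mm, then a turn about the tool's z in units of 0.05 rad, then the finger opening in m; each row shifts and turns the commanded pose from where the row before left it, along the tool's axes as they then stand; what a row does not reach is not made up. A row lasts 1/12 s, in which the tool goes at most 0.0417 m and 0.125 rad, less where a joint would pass 70% of its speed; a pose out of reach is approached as far as the arm can. The fingers move at their own pace and stop on an object; the grip force is fixed at half the most. Time passes only in rows, so rows that do not move let the fingers close. The tool returns the time, the measured TCP pose, the force, the opening and the grip force at its end. only (a regular expression) keeps the lines of the reply that match it, lines (a string "A,B") keeps lines A to B, and quiet returns only ok. Input that does not fit is refused with a message, and nothing moves.
- arm.observe(): the state, without advancing time (a new reading comes with each control period).
- arm.read_camera(name): name is "side" or "top" or "wrist"; returns (picture, depth): 420x560x3 uint8, blue, green, red; 420x560 float32, m along the optical axis (not along the pixel's ray), 0 where there is no reading.
- arm.camera_info(name): a dict with "intrinsics" (3x3 intrinsics, pixels), "R" (3x3) and "t" (3): a world point X has camera coordinates R X + t; the wrist camera has in their place "mount" (4x4, takes a point from camera to tool coordinates, whose origin is the TCP and whose axes are the flange's). Camera axes: x right, y down, z forward; pixel columns grow to the right and rows downward; lengths in m; the calibration is good to about 2 mm. A picture is of the moment at which its call begins: read the wrist's pose just before it. camera_info takes no time and is no camera call.
- arm.close_job(): hands the job in; it is judged then, once.
The state is a dict: "t": time; "q": joint angles; "joint_velocities": joint speeds; "tau": joint torques, N m; "tcp_pos": TCP position; "ee_rot": TCP orientation; "contact_force": force on the tool from outside, world axes, zero at the start; "wrist_torque": the same for the moment, N m; "width": finger opening in m; "gripper_force": force on a finger pad.
Only numpy, scipy, OpenCV 4.12 (cv2) and the standard library are available. Lean on these libraries where they do the work, as an engineer would, in place of code of your own. Each camera call takes 0.05 s, during which the arm holds its last target. There are 200 camera calls.

### The job

Strip the fume unit's spark-trap cassette for washing. Work every red stop out of its socket by twisting it to and fro as you pull, without lifting or tipping the cassette, and put it in the parts dish; draw every screen up out of its slot (each has a yellow grip tab; a stop beside a slot holds its screen down) and stand it upright in a rack of the wash basket. The cassette, the basket and the dish stay standing on the bench, and the other tools are left alone.

Things in the scene. Friction and masses are not known exactly. Their poses are not given: they have to be found in the camera images.
- cassette: grey-blue sheet-metal spark-trap cassette, 116 x 204 x 80 mm, 3.2 kg, loose on the bench. Origin: on the underside, at the middle of the slots; z up. Four slots (7 mm wide, 76 mm deep, floor 4 mm up) run along x at y = -72, -24, 24, 72 mm; each takes one screen centred at x = 0. Along its +x side lies a channel, top at z = 80, with a sprung socket at x = 55 mm beside each slot.
- basket: parts-washer basket of steel wire, 110 x 192 x 52 mm, loose, 0.7 kg. Origin: middle of the underside; z up. Floor at z = 4 mm, rim wire at z = 32. Four racks at y = -66, -22, 22, 66 mm, each a pair of wire hoops along x, 60 mm long and 52 high, 14 mm clear between them: a screen stands in a rack, its width along x, centred at x = 0.
- dish: round stainless parts dish, 132 mm across, 30 high, loose, 0.45 kg. Origin: middle of the underside; z up. Inside: floor at z = 5 mm, 100 mm across at the floor.
- stop0: red push-in stop, 40 g, may be absent (None); all alike. Origin: centre of the underside of its flange (40 mm dia, 5 thick); z up. Above: wing grip 12 (x) x 32 (y) mm, z = 5 to 29. Below: rubber shank 14 mm dia, 16 long. Fitted, the flange covers the end of that slot's screen. Straight pull: 40 to 55 N; twisting 0.5 rad each way, 1 mm up a swing: 10 to 20 N. Free after about 10 mm.
- screen0: louvred steel spark screen, may be absent (None); all screens are alike. 80 (x) x 4 (y) x 74 mm (z), about 0.12 kg. Origin: middle of its lower edge; z up. On its top edge a yellow grip tab, 34 (x) x 10 (y) mm, from z = 70 to 100 mm, centred at x = 0. Slides freely in its slot once no stop covers it.
- stop1: red push-in stop, 40 g, may be absent (None); all alike. Origin: centre of the underside of its flange (40 mm dia, 5 thick); z up. Above: wing grip 12 (x) x 32 (y) mm, z = 5 to 29. Below: rubber shank 14 mm dia, 16 long. Fitted, the flange covers the end of that slot's screen. Straight pull: 40 to 55 N; twisting 0.5 rad each way, 1 mm up a swing: 10 to 20 N. Free after about 10 mm.
- screen1: louvred steel spark screen, may be absent (None); all screens are alike. 80 (x) x 4 (y) x 74 mm (z), about 0.12 kg. Origin: middle of its lower edge; z up. On its top edge a yellow grip tab, 34 (x) x 10 (y) mm, from z = 70 to 100 mm, centred at x = 0. Slides freely in its slot once no stop covers it.
- stop2: red push-in stop, 40 g, may be absent (None); all alike. Origin: centre of the underside of its flange (40 mm dia, 5 thick); z up. Above: wing grip 12 (x) x 32 (y) mm, z = 5 to 29. Below: rubber shank 14 mm dia, 16 long. Fitted, the flange covers the end of that slot's screen. Straight pull: 40 to 55 N; twisting 0.5 rad each way, 1 mm up a swing: 10 to 20 N. Free after about 10 mm.
- screen2: louvred steel spark screen, may be absent (None); all screens are alike. 80 (x) x 4 (y) x 74 mm (z), about 0.12 kg. Origin: middle of its lower edge; z up. On its top edge a yellow grip tab, 34 (x) x 10 (y) mm, from z = 70 to 100 mm, centred at x = 0. Slides freely in its slot once no stop covers it.
- stop3: red push-in stop, 40 g, may be absent (None); all alike. Origin: centre of the underside of its flange (40 mm dia, 5 thick); z up. Above: wing grip 12 (x) x 32 (y) mm, z = 5 to 29. Below: rubber shank 14 mm dia, 16 long. Fitted, the flange covers the end of that slot's screen. Straight pull: 40 to 55 N; twisting 0.5 rad each way, 1 mm up a swing: 10 to 20 N. Free after about 10 mm.
- screen3: louvred steel spark screen, may be absent (None); all screens are alike. 80 (x) x 4 (y) x 74 mm (z), about 0.12 kg. Origin: middle of its lower edge; z up. On its top edge a yellow grip tab, 34 (x) x 10 (y) mm, from z = 70 to 100 mm, centred at x = 0. Slides freely in its slot once no stop covers it.
- paint_marker: paint marker, white and red, 17 x 128 mm, lying; bystander. Origin: centre of its underside.
- screwdriver: screwdriver with red handle, 28 x 204 mm, lying; bystander. Origin: centre of its underside.

How it is judged:
At the end, for the whole second after the job is handed in: Every stop rests in the dish (within 60 mm of its axis, under 60 mm up); every screen stands in a basket rack (lower edge within 15 mm of the underside, origin within 30 mm in x and 90 in y of the middle, 0.35 rad of upright); all at rest; cassette, basket and dish level on the bench (horizontal distance between each of stop0, stop1, stop2, stop3 and dish below 0.06 m and z of each of stop0, stop1, stop2, stop3 in the frame of dish below 0.06 m and linear speed of each of stop0, screen0, stop1, screen1, stop2, screen2, stop3, screen3 below 0.03 m/s and x of screen0 in the frame of basket between -0.03 and 0.03 m and y of screen0 in the frame of basket between -0.09 and 0.09 m and z of each of screen0, screen1, screen2, screen3 in the frame of basket below 0.015 m and angle between the z axis of each of screen0, screen1, screen2, screen3 and the z axis of basket, either way round below 0.35 rad and angle between each of screen0, screen1, screen2, screen3's own z axis and vertical below 0.5 rad and x of screen1 in the frame of basket between -0.03 and 0.03 m and y of screen1 in the frame of basket between -0.09 and 0.09 m and x of screen2 in the frame of basket between -0.03 and 0.03 m and y of screen2 in the frame of basket between -0.09 and 0.09 m and x of screen3 in the frame of basket between -0.03 and 0.03 m and y of screen3 in the frame of basket between -0.09 and 0.09 m and height (world z) of cassette below 0.006 m and angle between each of cassette, basket, dish's own z axis and vertical below 0.05 rad); the robot touches nothing.
It fails at once if the cassette is lifted more than 12 mm or tipped more than 0.12 rad (height (world z) of cassette above 0.012 m or angle between cassette's own z axis and vertical above 0.12 rad).
It fails at once if a bystander (marker, screwdriver) is moved more than 40 mm (distance of any of paint_marker, screwdriver from where it was at the start of the episode above 0.04 m).
Of screen0, screen1, screen2, screen3 only 2 to 3 are there at a start; the rules pass over those that are not, and their reading is None.
Of stop0, stop1, stop2, stop3 only 2 to 3 are there at a start; the rules pass over those that are not, and their reading is None.
At some moment in a run one of dish, basket may be knocked a few centimetres aside while the robot is not near it.
It also fails if it takes over 210 s, if anything falls off the work surface, if the arm or the gripper's body presses on something with over 40 N, if the wrist force passes 120 N, or if a joint passes its speed limit or range.

## Working session

There is one attempt and no reset: what is moved stays moved. The work goes in short steps, Python scripts to look and compute and a tool call to move; the robot and the scene stay as the last step left them, time stands still between calls to the robot, and variables do not carry over. Pictures are saved under pics/ and viewed, at most 14 in all, crops included, and the job is handed in when it is done.

```bash
ls; mkdir -p pics
```

Run:
```python
from workcell import arm
import cv2
s=arm.observe();print(s['t'],s['tcp_pos'],s['ee_rot'],s['width'])
for n in("top","side"):
    im,d=arm.read_camera(n);cv2.imwrite(f"pics/{n}0.png",im)
    import numpy as np;np.save(f"pics/{n}0.npy",d)
    i=arm.camera_info(n);print(n,i)
print(arm.camera_info("wrist"))
```

```text
pics
workcell.py
0.0 [0.13410975 0.55864776 0.2628107 ] [ 1.17618372e-01  9.93058496e-01 -8.19241688e-04 -2.67303193e-04] 0.08833372428134777
top {'intrinsics': array([[409.83009164,   0.        , 274.48381471],
       [  0.        , 409.83009164, 205.12782466],
       [  0.        ,   0.        ,   1.        ]]), 'R': array([[-0.0137045 , -0.99984987,  0.01060322],
       [-0.98925066,  0.01201373, -0.14573537],
       [ 0.14558611, -0.01248647, -0.98926679]]), 't': array([-0.01003528,  0.40850035,  1.27705242])}
side {'intrinsics': array([[406.82639041,   0.        , 279.2605874 ],
       [  0.        , 406.82639041, 210.59406807],
       [  0.        ,   0.        ,   1.        ]]), 'R': array([[-0.95268758, -0.30324393,  0.02072437],
       [-0.11779826,  0.30550651, -0.9448753 ],
       [ 0.28019627, -0.90261226, -0.32677387]]), 't': array([0.36597848, 0.13821088, 0.92294946])}
{'intrinsics': array([[316.93169968,   0.        , 278.80180554],
       [  0.        , 316.93169968, 212.37421576],
       [  0.        ,   0.        ,   1.        ]]), 'mount': array([[ 3.66044518e-04, -9.57554027e-01, -2.88253624e-01,
         7.60863287e-02],
       [ 9.99999902e-01,  4.22446206e-04, -1.33460882e-04,
         7.87947602e-05],
       [ 2.49567655e-04, -2.88253547e-01,  9.57554087e-01,
        -1.20383616e-01],
       [ 0.00000000e+00,  0.00000000e+00,  0.00000000e+00,
         1.00000000e+00]])}
```
View pics/top0.png

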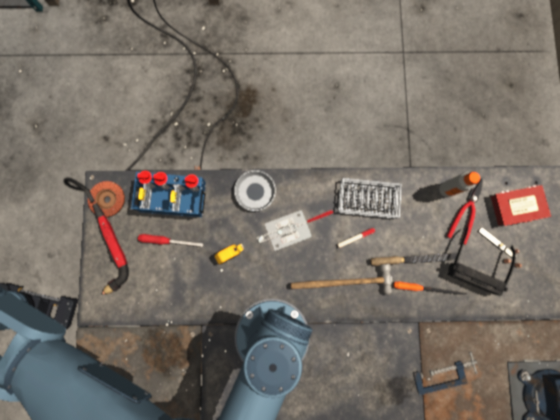

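View pics/side0.png

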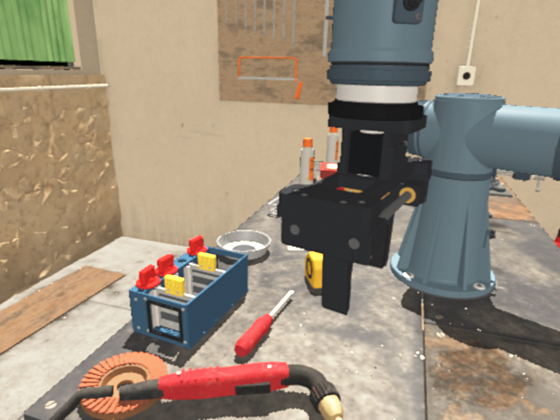

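Top view: blue cassette centred near (168,195) with red stops at about (143,177), (159,180), (191,182) and yellow tabs at (142,193), (174,197). The dish is at (255,190), the basket at (368,198), the screwdriver at (170,241) and the marker at (356,238). The side view agrees: 3 stops and 2 tabs.

Create h.py:
```python
from workcell import arm
import numpy as np, cv2
from scipy.spatial.transform import Rotation as Ro
def cam(n):
    """picture, world point per pixel (h,w,3), valid mask, and (K,Rwc,c)"""
    i=arm.camera_info(n);K=i["intrinsics"];s=arm.observe();im,d=arm.read_camera(n)
    if n=="wrist":
        M=i["mount"];T=np.eye(4);T[:3,:3]=Ro.from_quat(s["ee_rot"]).as_matrix();T[:3,3]=s["tcp_pos"];W=T@M
        Rw,c=W[:3,:3],W[:3,3]
    else: Rw,c=i["R"].T,-i["R"].T@i["t"]
    v,u=np.mgrid[:d.shape[0],:d.shape[1]]
    ray=np.dstack([(u-K[0,2])/K[0,0],(v-K[1,2])/K[1,1],np.ones_like(d)])@Rw.T
    return im,c+ray*d[...,None],d>0,ray,c
def onplane(ray,c,u,v,z):
    r=ray[int(round(v)),int(round(u))];return c+r*(z-c[2])/r[2]
def mask(im,col):
    h=cv2.cvtColor(im,cv2.COLOR_BGR2HSV);H,S,V=h[...,0],h[...,1],h[...,2]
    if col=="red":return((H<8)|(H>172))&(S>150)&(V>90)
    if col=="yellow":return(H>18)&(H<34)&(S>130)&(V>90)
    if col=="blue":return(H>95)&(H<120)&(S>90)
def blobs(m,amin=20):
    n,l,st,ce=cv2.connectedComponentsWithStats(m.astype(np.uint8))
    return[(l==k) for k in range(1,n) if st[k,4]>=amin]
```

Run:
```python
from h import *
im,P,ok,ray,c=cam("top")
roi=np.zeros(ok.shape,bool);roi[160:225,110:215]=1
for col in("blue","red","yellow"):
    for b in blobs(mask(im,col)&ok&roi):
        p=P[b];v,u=np.nonzero(b);zt=np.percentile(p[:,2],90);q=p[p[:,2]>zt-.012]
        print(col,b.sum(),u.mean().round(1),v.mean().round(1),q.mean(0).round(3),q.min(0).round(3),q.max(0).round(3))
m=mask(im,"blue")&ok&roi&(P[...,2]>.065)
r=cv2.minAreaRect(P[m][:,:2].astype(np.float32));print(r)
for nm,bx in(("dish",(225,165,285,215)),("basket",(330,172,408,222)),("driver",(130,228,205,250)),("block",(258,210,312,250)),("pen",(330,226,380,250))):
    x0,y0,x1,y1=bx;p=P[y0:y1,x0:x1].reshape(-1,3);g=p[(p[:,2]>.012)&(p[:,2]<.2)]
    print(nm,cv2.minAreaRect(g[:,:2].astype(np.float32)),np.percentile(g[:,2],[5,50,99]))
cv2.imwrite("pics/crop1.png",cv2.resize(im[155:255,90:290],None,fx=4,fy=4,interpolation=cv2.INTER_CUBIC))
```

```text
blue 1309 173.0 198.5 [0.444 0.305 0.079] [0.377 0.209 0.068] [0.5   0.425 0.088]
red 146 144.3 176.7 [0.491 0.383 0.107] [0.485 0.367 0.098] [0.497 0.401 0.114]
red 151 159.7 178.1 [0.486 0.334 0.106] [0.48  0.321 0.097] [0.494 0.352 0.114]
red 146 191.0 180.7 [0.478 0.239 0.108] [0.471 0.224 0.101] [0.486 0.254 0.114]
red 74 116.8 206.1 [0.413 0.491 0.016] [0.39  0.473 0.01 ] [0.439 0.511 0.023]
yellow 78 140.8 193.5 [0.437 0.388 0.102] [0.421 0.383 0.093] [0.452 0.394 0.108]
yellow 60 172.5 195.8 [0.429 0.293 0.103] [0.412 0.288 0.095] [0.444 0.3   0.107]
((0.4432692527770996, 0.3164604902267456), (0.2146766185760498, 0.1159653291106224), 84.7446060180664)
dish ((0.4570479691028595, 0.0465693399310112), (0.12841734290122986, 0.12853634357452393), 89.16839599609375) [0.01279003 0.02376233 0.03537785]
basket ((0.4278760552406311, -0.30313000082969666), (0.23797990381717682, 0.12275780737400055), 88.24227142333984) [0.02326409 0.03758969 0.09020944]
driver ((0.29897427558898926, 0.31654974818229675), (0.20278121531009674, 0.026387827470898628), 82.66222381591797) [0.01453114 0.02279153 0.03124051]
block ((0.3296005427837372, -0.04003886878490448), (0.1663002222776413, 0.11130325496196747), 84.42034912109375) [0.01231226 0.05433007 0.09849775]
pen ((0.3021077513694763, -0.27542608976364136), (0.01567162200808525, 0.12689362466335297), 23.776676177978516) [0.01230825 0.01573418 0.02309808]
```

View pics/crop1.png

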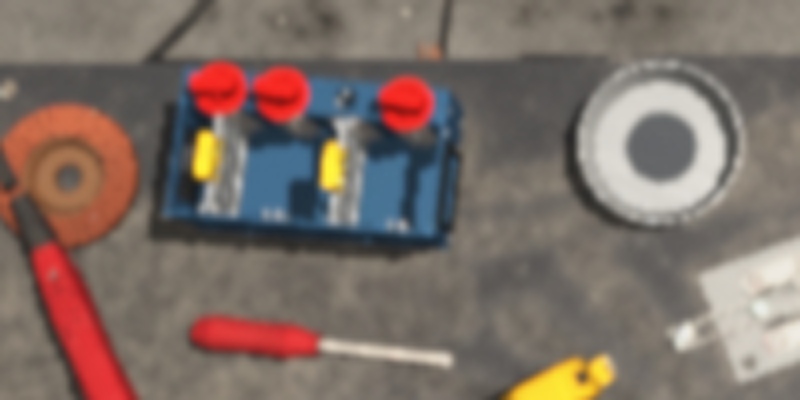

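Two screens (slots at +72 and -24) and three stops (+72, +24, -72); the yaw is about -0.09. Moving over the cassette for a wrist view.

The rows are not in the units I measure in: shifts go in units of 20 mm and turns go in units of 0.05 rad. I convert before sending: -0.035 m is -1.75, -0.017 m is -0.85.

Call:
{"name": "shift_gripper", "arguments": {"steps": [[[-1.75,-0.85,0,0,0.088],[-1.75,-0.85,0,0,0.088],[-1.75,-0.85,0,0,0.088],[-1.75,-0.85,0,0,0.088],[-1.75,-0.85,0,0,0.088],[-1.75,-0.85,0,0,0.088],[-1.75,-0.85,0,0,0.088],[-1.75,-0.85,0,0,0.088],[-1.75,-0.85,0,0,0.088],[-1.75,-0.85,0,0,0.088]]]}}

```text
t: 0.98
tcp_pos: [0.436, 0.3105, 0.2636]
ee_rot: [0.118, 0.993, -0.0, -0.0]
contact_force: [0.6, 1.4, 0.5]
width: 0.0881
gripper_force: 0.0
```

Call:
{"name": "shift_gripper", "arguments": {"steps": [[[0,0,0,2.4,0.03],[0,0,0,2.4,0.03],[0,0,0,2.4,0.03],[0,0,0,2.4,0.03],[0,0,0,2.4,0.03],[0,0,0,2.4,0.03],[0,0,0,2.4,0.03],[0,0,0,2.4,0.03],[0,0,0,2.4,0.03],[0,0,0,2.4,0.03],[0,0,0,2.4,0.03],[0,0,0,2.4,0.03]]]}}

```text
t: 1.98
tcp_pos: [0.4347, 0.3119, 0.2634]
ee_rot: [0.745, 0.667, -0.0, -0.0]
contact_force: [0.0, -0.3, -0.2]
width: 0.0301
gripper_force: 0.0
```

Add to h.py:
```python
def go(x,y,z,yaw=None):
    """tool-axis shift and turn from the measured pose to TCP x,y,z, tool y along yaw (mod pi)"""
    s=arm.observe();R=Ro.from_quat(s["ee_rot"]).as_matrix();d=np.array([x,y,z])-s["tcp_pos"]
    yw=np.arctan2(R[1,1],R[0,1]);t=0 if yaw is None else -((yaw-yw+np.pi/2)%np.pi-np.pi/2)
    print("t",round(s["t"],2),"shift",(R.T@d).round(4),"turn",round(t,3),"yaw",yw.round(3),"q6",s["q"][5].round(2),"F",s["contact_force"].round(1),"w",round(s["width"],4))
```

Run:
```python
from h import *
im,P,ok,ray,c=cam("wrist");cv2.imwrite("pics/w1.png",im);np.savez("pics/w1.npz",im=im,P=P,ok=ok,ray=ray,c=c)
for col in("red","yellow"):
    for b in blobs(mask(im,col)&ok&(P[...,2]>.06),100):
        p=P[b];v,u=np.nonzero(b);zt=np.percentile(p[:,2],95);q=p[p[:,2]>zt-.006]
        print(col,b.sum(),u.mean().round(),v.mean().round(),zt.round(4),cv2.minAreaRect(q[:,:2].astype(np.float32)))
go(.435,.31,.26,-.09)
```

```text
red 1497 336.0 110.0 0.1089 ((0.4928884506225586, 0.3862326443195343), (0.03176547586917877, 0.012598466128110886), 89.50318145751953)
red 1325 334.0 164.0 0.1088 ((0.4885660409927368, 0.33894243836402893), (0.030945047736167908, 0.013101375661790371), 78.29740142822266)
red 500 334.0 250.0 0.108 ((0.4722709357738495, 0.2839055359363556), (0.008526451885700226, 0.07484779506921768), 20.96869468688965)
yellow 445 275.0 111.0 0.1044 ((0.438728392124176, 0.39164307713508606), (0.009525800123810768, 0.0320027731359005), 85.43408203125)
yellow 554 277.0 216.0 0.1043 ((0.4295177757740021, 0.29625722765922546), (0.010578060522675514, 0.03198302909731865), 85.47064208984375)
yellow 400 187.0 331.0 0.3235 ((0.4140605926513672, 0.33875206112861633), (0.012500854209065437, 0.0015881190774962306), 83.21454620361328)
yellow 346 371.0 331.0 0.3234 ((0.4576158821582794, 0.3340609073638916), (0.013040357269346714, 0.0013565761037170887), 84.07882690429688)
yellow 1485 424.0 385.0 0.3295 ((0.46632909774780273, 0.3265553414821625), (0.0031701831612735987, 0.02904665097594261), 83.8472900390625)
yellow 637 178.0 389.0 0.3298 ((0.4136877655982971, 0.33266133069992065), (0.003100824076682329, 0.028353994712233543), 83.65221405029297)
t 2.03 shift [-0.0019  0.0005  0.0034] turn -0.028 yaw -0.118 q6 0.52 F [ 0.2  1.2 -0. ] w 0.03
```

View pics/w1.png

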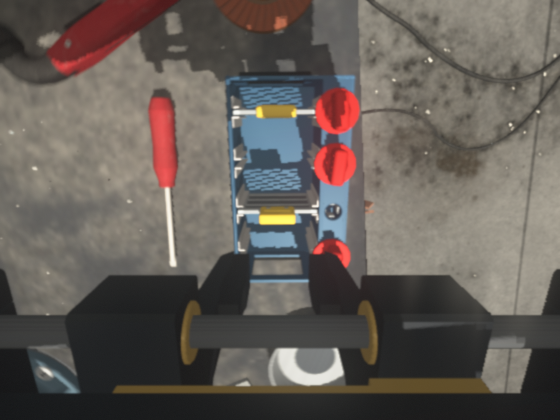

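Wrist view: stops at (336,110), (335,164) and (333,252, partly hidden); tabs at (276,111) and (277,216). The heights (109 and 104 mm) and the spacings (96 and 47.5 mm) match the data. Going to the first stop.

```bash
python3 -c "
from h import *
go(.493,.3863,.15,-.01)"
```

```text
t 2.03 shift [0.0807 0.0492 0.1133] turn -0.108 yaw -0.118 q6 0.52 F [ 0.2  1.2 -0. ] w 0.03
```

In the tool's units: 0.038 m is 1.9, 0.037 m is 1.85, -0.108 rad is -2.16.

Call:
{"name": "shift_gripper", "arguments": {"steps": [[[1.35,0.82,0,0,0.024],[1.35,0.82,0,0,0.024],[1.335,0.82,0,0,0.024],[0,0,1.9,0,0.024],[0,0,1.9,0,0.024],[0,0,1.85,0,0.024],[0,0,0,-2.16,0.024],[0,0,0,0,0.024]]]}}

```text
t: 2.7
tcp_pos: [0.4902, 0.3861, 0.1469]
ee_rot: [0.704, 0.71, -0.003, -0.001]
contact_force: [-0.1, 0.3, 0.4]
width: 0.0242
gripper_force: 0.0
```

```bash
python3 -c "
from h import *
go(.493,.3863,.1135,-.01)"
```

```text
t 2.7 shift [0.0003 0.003  0.0334] turn 0.019 yaw 0.009 q6 0.47 F [-0.1  0.3  0.4] w 0.0242
```

Call:
{"name": "shift_gripper", "arguments": {"steps": [[[0,0.15,0,0.4,0.024],[0,0,0.55,0,0.024],[0,0,0.55,0,0.024],[0,0,0.55,0,0.024],[0,0,0,0,0.024],[0,0,0,0,0],[0,0,0,0,0],[0,0,0,0,0],[0,0,0,0,0],[0,0,0,0,0]]]}}

```text
t: 3.53
tcp_pos: [0.4951, 0.3872, 0.1178]
ee_rot: [0.713, 0.701, -0.0, -0.0]
contact_force: [-2.0, -0.2, -1.7]
width: 0.0117
gripper_force: 30.0
```

```bash
python3 -c "
from h import *
go(.493,.3863,.1135,-.01)"
```

```text
t 3.53 shift [-0.0009 -0.0021  0.0043] turn -0.007 yaw -0.017 q6 0.49 F [-2.  -0.2 -1.7] w 0.0117
```

Call:
{"name": "shift_gripper", "arguments": {"steps": [[[0,0,-0.005,2.5,0],[0,0,-0.005,2.5,0],[0,0,-0.005,2.5,0],[0,0,-0.005,2.5,0],[0,0,-0.0075,-2.5,0],[0,0,-0.0075,-2.5,0],[0,0,-0.0075,-2.5,0],[0,0,-0.0075,-2.5,0],[0,0,-0.0075,-2.5,0],[0,0,-0.0075,-2.5,0],[0,0,-0.0075,-2.5,0],[0,0,-0.0075,-2.5,0]]]}}

```text
t: 4.53
tcp_pos: [0.4946, 0.3869, 0.1184]
ee_rot: [0.515, 0.857, -0.001, -0.001]
contact_force: [-1.0, 1.0, -6.1]
width: 0.0118
gripper_force: 30.0
```

```bash
python3 -c "
from h import *
s=arm.observe();print(s['wrist_torque']);go(.493,.3863,.1135,-.01)"
```

```text
[ 0.07333085  0.24090255 -0.33611551]
t 4.53 shift [ 0.0002 -0.0017  0.0049] turn 0.499 yaw 0.489 q6 -0.01 F [-1.   1.  -6.1] w 0.0118
```

Call:
{"name": "shift_gripper", "arguments": {"steps": [[[0,0,-0.01,2.5,0],[0,0,-0.01,2.5,0],[0,0,-0.01,2.5,0],[0,0,-0.01,2.5,0],[0,0,-0.01,2.5,0],[0,0,-0.01,2.5,0],[0,0,-0.01,2.5,0],[0,0,-0.01,2.5,0],[0,0,-0.01,-2.5,0],[0,0,-0.01,-2.5,0],[0,0,-0.01,-2.5,0],[0,0,-0.01,-2.5,0]]], "only": "tcp|force"}}

```text
tcp_pos: [0.4946, 0.387, 0.1201]
contact_force: [1.4, 2.2, -12.0]
gripper_force: 30.0
```

Call:
{"name": "shift_gripper", "arguments": {"steps": [[[0,0,-0.01,-2.5,0],[0,0,-0.01,-2.5,0],[0,0,-0.01,-2.5,0],[0,0,-0.01,-2.5,0],[0,0,-0.01,2.5,0],[0,0,-0.01,2.5,0],[0,0,-0.01,2.5,0],[0,0,-0.01,2.5,0],[0,0,-0.01,2.5,0],[0,0,-0.01,2.5,0],[0,0,-0.01,2.5,0],[0,0,-0.01,2.5,0]]]}}

```text
t: 6.53
tcp_pos: [0.4949, 0.3865, 0.122]
ee_rot: [0.866, 0.5, -0.001, 0.0]
contact_force: [3.2, 1.8, -15.1]
width: 0.012
gripper_force: 30.0
```

Call:
{"name": "shift_gripper", "arguments": {"steps": [[[0,0,-0.01,-2.5,0],[0,0,-0.01,-2.5,0],[0,0,-0.01,-2.5,0],[0,0,-0.01,-2.5,0],[0,0,-0.01,-2.5,0],[0,0,-0.01,-2.5,0],[0,0,-0.01,-2.5,0],[0,0,-0.01,-2.5,0],[0,0,-0.01,2.5,0],[0,0,-0.01,2.5,0],[0,0,-0.01,2.5,0],[0,0,-0.01,2.5,0]]]}}

```text
t: 7.53
tcp_pos: [0.4947, 0.3865, 0.1245]
ee_rot: [0.715, 0.699, -0.001, 0.0]
contact_force: [2.0, 1.5, -13.2]
width: 0.0116
gripper_force: 30.0
```

Run:
```python
from h import *
go(.493,.3863,.1135,-.01)
im,P,ok,ray,c=cam("side");cv2.imwrite("pics/s1.png",cv2.resize(im[210:370,110:290],None,fx=3,fy=3))
m=mask(im,"blue")&ok;m[:200]=0;p=P[m];print(np.percentile(p[:,2],[1,50,95,99]))
```

```text
t 7.53 shift [-0.0002 -0.0017  0.011 ] turn -0.013 yaw -0.023 q6 0.5 F [  2.    1.5 -13.2] w 0.0116
[0.00200159 0.04825967 0.08033104 0.08183693]
```

View pics/s1.png

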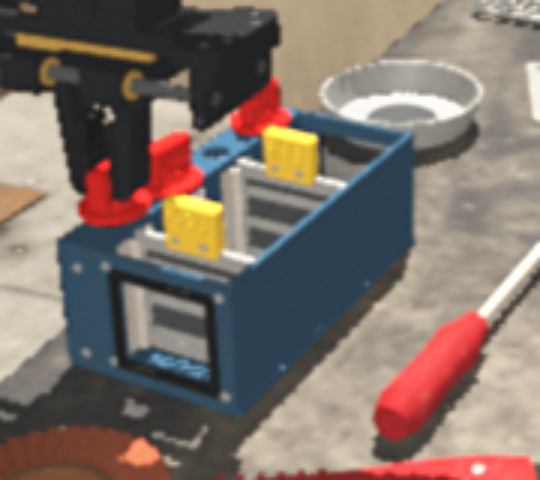

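Side crop: cassette flat on the bench, and the gripped stop (112,200) is rising from the channel. Continuing.

Call:
{"name": "shift_gripper", "arguments": {"steps": [[[0,0,-0.01,2.5,0],[0,0,-0.01,2.5,0],[0,0,-0.01,2.5,0],[0,0,-0.01,2.5,0],[0,0,-0.01,-2.5,0],[0,0,-0.01,-2.5,0],[0,0,-0.01,-2.5,0],[0,0,-0.01,-2.5,0],[0,0,-0.01,-2.5,0],[0,0,-0.01,-2.5,0],[0,0,-0.01,-2.5,0],[0,0,-0.01,-2.5,0]]], "only": "tcp|force"}}

```text
tcp_pos: [0.4959, 0.3874, 0.1299]
contact_force: [-0.9, 0.6, -0.3]
gripper_force: 30.0
```

Call:
{"name": "shift_gripper", "arguments": {"steps": [[[0,0,-0.015,2.5,0],[0,0,-0.015,2.5,0],[0,0,-0.015,2.5,0],[0,0,-0.015,2.5,0],[0,0,-0.015,2.5,0],[0,0,-0.015,2.5,0],[0,0,-0.015,2.5,0],[0,0,-0.015,2.5,0],[0,0,-0.015,-2.5,0],[0,0,-0.015,-2.5,0],[0,0,-0.015,-2.5,0],[0,0,-0.015,-2.5,0]]]}}

```text
t: 9.58
tcp_pos: [0.496, 0.3875, 0.1336]
ee_rot: [0.71, 0.704, 0.001, 0.0]
contact_force: [0.9, 0.2, -0.8]
width: 0.0118
gripper_force: 30.0
```

In the tool's units: -0.03 m is -1.5.

Call:
{"name": "shift_gripper", "arguments": {"steps": [[[0,0,-1.5,0,0],[0,0,-1.5,0,0],[0,0,0,0,0]]], "only": "tcp"}}

```text
tcp_pos: [0.4988, 0.3891, 0.2002]
```

Run:
```python
from h import *
def dish():
    im,P,ok,ray,c=cam("top")
    p=P.reshape(-1,3);g=p[(p[:,2]>.024)&(p[:,2]<.045)&(abs(p[:,0]-.46)<.12)&(abs(p[:,1]-.05)<.12)]
    print("rim",len(g),cv2.minEnclosingCircle(g[:,:2].astype(np.float32)))
    # dish outline by ray: rim outer circle at z=.03
dish()
go(.482,.049,.2,-.09)
```

```text
rim 178 ((0.4207291305065155, 0.015597950667142868), 0.11306146532297134)
t 9.88 shift [-0.3397 -0.0111 -0.0039] turn 0.076 yaw -0.014 q6 0.49 F [ 0.2 -0.3 -0.9] w 0.0115
```

In the tool's units: -0.0375 m is -1.875, -0.0012 m is -0.06.

Call:
{"name": "shift_gripper", "arguments": {"steps": [[[-1.875,-0.06,0,0,0],[-1.875,-0.06,0,0,0],[-1.875,-0.06,0,0,0],[-1.875,-0.06,0,0,0],[-1.875,-0.06,0,0,0],[-1.875,-0.06,0,0,0],[-1.875,-0.06,0,0,0],[-1.875,-0.06,0,0,0],[-1.875,-0.06,0,0,0],[0,0,0,0,0],[0,0,0,0,0]]], "only": "tcp"}}

```text
tcp_pos: [0.4788, 0.0482, 0.1924]
```

Add to h.py:
```python
def circ(g):
    A=np.c_[2*g[:,:2],np.ones(len(g))]
    for _ in range(4):
        s=np.linalg.lstsq(A,(g[:,:2]**2).sum(1),rcond=None)[0];r=np.sqrt(s[2]+s[0]**2+s[1]**2)
        e=abs(np.hypot(g[:,0]-s[0],g[:,1]-s[1])-r);k=e<max(.004,np.median(e)*2);g,A=g[k],A[k]
    return s[:2].round(4),r.round(4),len(g)
def dish(n,x=.459,y=.049):
    im,P,ok,ray,c=cam(n);p=P[ok]
    g=p[(p[:,2]>.026)&(p[:,2]<.036)&(np.hypot(p[:,0]-x,p[:,1]-y)<.085)]
    print("dish",n,circ(g));return im
```

Run:
```python
from h import *
im=dish("wrist");cv2.imwrite("pics/w2.png",im)
dish("top")
go(.482,.049,.065)
```

```text
dish wrist (array([0.4579, 0.05  ]), np.float64(0.0634), 1573)
dish top (array([0.4568, 0.0475]), np.float64(0.0634), 43)
t 10.9 shift [-0.0014  0.0033  0.1273] turn 0 yaw -0.016 q6 -0.13 F [-0.1 -0.6 -0.8] w 0.0115
```

View pics/w2.png

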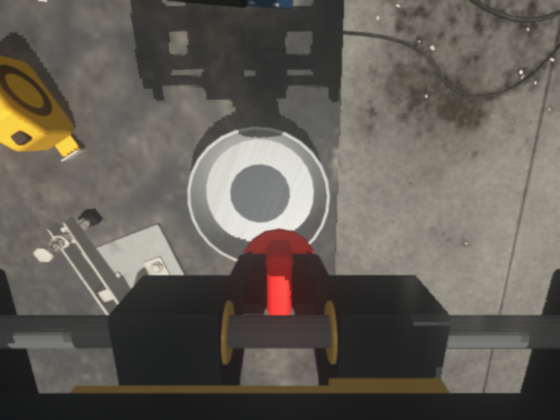

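The dish is at (260,193) with the held stop at (279,265); the rim circle fits at (0.458, 0.050), r 63 mm as expected. Lowering and releasing.

In the tool's units: -0.038 m is -1.9, 0.031 m is 1.55.

Call:
{"name": "shift_gripper", "arguments": {"steps": [[[-0.07,0.165,1.55,0,0],[0,0,1.55,0,0],[0,0,1.55,0,0],[0,0,1.55,0,0],[0,0,0,0,0],[0,0,0,0,0.03],[0,0,0,0,0.03],[0,0,0,0,0.03],[0,0,0,0,0.03],[0,0,-1.9,0,0.024],[0,0,-1.9,0,0.024],[0,0,-1.9,0,0.024]]]}}

```text
t: 11.9
tcp_pos: [0.4818, 0.0485, 0.1848]
ee_rot: [0.713, 0.701, 0.0, 0.0]
contact_force: [0.7, 0.1, -0.4]
width: 0.0237
gripper_force: 0.0
```

Run:
```python
from h import *
go(.4890,.3392,.16,-.204)
```

```text
t 11.9 shift [0.2908 0.0022 0.0248] turn 0.187 yaw -0.017 q6 -0.13 F [ 0.7  0.1 -0.4] w 0.0237
```

In the tool's units: 0.0364 m is 1.82, 0.094 rad is 1.88.

Call:
{"name": "shift_gripper", "arguments": {"steps": [[[1.82,0,0,0,0.024],[1.82,0,0,0,0.024],[1.82,0,0,0,0.024],[1.82,0,0,0,0.024],[1.82,0,0,0,0.024],[1.82,0,0,0,0.024],[1.82,0,0,0,0.024],[1.82,0,0,0,0.024],[0,0,0,1.86,0.024],[0,0,0,1.88,0.024],[0,0,0,0,0.024],[0,0,0,0,0.024]]], "only": "tcp"}}

```text
tcp_pos: [0.4873, 0.3398, 0.1838]
```

Run:
```python
from h import *
im,P,ok,ray,c=cam("wrist");cv2.imwrite("pics/w3.png",im)
for col in("red","yellow"):
    for b in blobs(mask(im,col)&ok&(P[...,2]>.06)&(P[...,2]<.13),100):
        p=P[b];v,u=np.nonzero(b);zt=np.percentile(p[:,2],95);q=p[p[:,2]>zt-.006]
        print(col,b.sum(),u.mean().round(),v.mean().round(),zt.round(4),cv2.minAreaRect(q[:,:2].astype(np.float32)))
go(.4890,.3390,.1135,-.204)
```

```text
red 2200 283.0 225.0 0.1088 ((0.4888345003128052, 0.3392820656299591), (0.030738545581698418, 0.01273457519710064), 78.30357360839844)
red 382 296.0 359.0 0.1091 ((0.478650838136673, 0.23897142708301544), (0.022033238783478737, 0.012080881744623184), 80.32132720947266)
yellow 964 194.0 169.0 0.1043 ((0.43916574120521545, 0.39208924770355225), (0.01000561285763979, 0.0329182893037796), 85.87928771972656)
t 12.95 shift [-0.0002  0.0017  0.0701] turn 0.003 yaw -0.201 q6 0.61 F [-0.7 -1.2  0.2] w 0.0239
```

In the tool's units: 0.023 m is 1.15, 0.0015 m is 0.075.

Call:
{"name": "shift_gripper", "arguments": {"steps": [[[0,0.075,1.15,0,0.024],[0,0,1.15,0,0.024],[0,0,1.15,0,0.024],[0,0,0,0,0.024],[0,0,0,0,0],[0,0,0,0,0],[0,0,0,0,0],[0,0,0,0,0]]], "only": "tcp|force|width"}}

```text
tcp_pos: [0.49, 0.3386, 0.1143]
contact_force: [5.9, -1.2, -5.9]
width: 0.0117
gripper_force: 30.0
```

Call:
{"name": "shift_gripper", "arguments": {"steps": [[[0,0,-0.015,2.5,0],[0,0,-0.015,2.5,0],[0,0,-0.015,2.5,0],[0,0,-0.015,2.5,0],[0,0,-0.01,-2.5,0],[0,0,-0.01,-2.5,0],[0,0,-0.01,-2.5,0],[0,0,-0.01,-2.5,0],[0,0,-0.01,-2.5,0],[0,0,-0.01,-2.5,0],[0,0,-0.01,-2.5,0],[0,0,-0.01,-2.5,0]]], "only": "tcp|force|width"}}

```text
tcp_pos: [0.4888, 0.3386, 0.1159]
contact_force: [4.9, -0.5, -10.6]
width: 0.012
gripper_force: 30.0
```

Call:
{"name": "shift_gripper", "arguments": {"steps": [[[0,0,-0.01,2.5,0],[0,0,-0.01,2.5,0],[0,0,-0.01,2.5,0],[0,0,-0.01,2.5,0],[0,0,-0.01,2.5,0],[0,0,-0.01,2.5,0],[0,0,-0.01,2.5,0],[0,0,-0.01,2.5,0],[0,0,-0.01,-2.5,0],[0,0,-0.01,-2.5,0],[0,0,-0.01,-2.5,0],[0,0,-0.01,-2.5,0]]], "only": "tcp|force|width"}}

```text
tcp_pos: [0.489, 0.3386, 0.1182]
contact_force: [4.5, 2.4, -13.0]
width: 0.012
gripper_force: 30.0
```

In the tool's units: -0.0002 m is -0.01, -0.125 rad is -2.5.

Call:
{"name": "shift_gripper", "arguments": {"steps": [[[0,0,-0.01,-2.5,0],[0,0,-0.01,-2.5,0],[0,0,-0.01,-2.5,0],[0,0,-0.01,-2.5,0],[0,0,-0.01,2.5,0],[0,0,-0.01,2.5,0],[0,0,-0.01,2.5,0],[0,0,-0.01,2.5,0],[0,0,-0.01,2.5,0],[0,0,-0.01,2.5,0],[0,0,-0.01,2.5,0],[0,0,-0.01,2.5,0]]], "only": "tcp|force|width"}}

```text
tcp_pos: [0.4892, 0.3383, 0.1205]
contact_force: [5.9, -0.9, -12.9]
width: 0.0118
gripper_force: 30.0
```

Call:
{"name": "shift_gripper", "arguments": {"steps": [[[0,0,-0.01,-2.5,0],[0,0,-0.01,-2.5,0],[0,0,-0.01,-2.5,0],[0,0,-0.01,-2.5,0],[0,0,-0.01,-2.5,0],[0,0,-0.01,-2.5,0],[0,0,-0.01,-2.5,0],[0,0,-0.01,-2.5,0],[0,0,-0.01,2.5,0],[0,0,-0.01,2.5,0],[0,0,-0.01,2.5,0],[0,0,-0.01,2.5,0]]], "only": "tcp|force|width"}}

```text
tcp_pos: [0.4891, 0.3388, 0.124]
contact_force: [-0.3, 0.8, -0.2]
width: 0.0121
gripper_force: 30.0
```

Call:
{"name": "shift_gripper", "arguments": {"steps": [[[0,0,-0.01,2.5,0],[0,0,-0.01,2.5,0],[0,0,-0.01,2.5,0],[0,0,-0.01,2.5,0],[0,0,-0.015,-2.5,0],[0,0,-0.015,-2.5,0],[0,0,-0.015,-2.5,0],[0,0,-0.015,-2.5,0],[0,0,-0.015,-2.5,0],[0,0,-0.015,-2.5,0],[0,0,-0.015,-2.5,0],[0,0,-0.015,-2.5,0]]], "only": "tcp|force|width"}}

```text
tcp_pos: [0.4888, 0.3393, 0.128]
contact_force: [1.2, 0.5, -0.1]
width: 0.0117
gripper_force: 30.0
```

Call:
{"name": "shift_gripper", "arguments": {"steps": [[[0,0,-1.75,0,0],[0,0,-1.75,0,0],[0,0,0,-2.4,0],[0,0,0,-2.4,0],[0,0,0,-2.4,0],[0,0,0,-2.4,0],[0,0,0,0,0]]], "only": "tcp"}}

```text
tcp_pos: [0.4887, 0.3392, 0.198]
```

Run:
```python
from h import *
im=dish("top");go(.441,.068,.19)
```

```text
dish top (array([0.4565, 0.0476]), np.float64(0.0633), 150)
t 19.25 shift [-0.1606 -0.2237  0.0076] turn 0 yaw 0.774 q6 -0.37 F [-0.6  0.  -0.2] w 0.0117
```

In the tool's units: -0.032 m is -1.6, -0.0229 m is -1.145.

Call:
{"name": "shift_gripper", "arguments": {"steps": [[[-1.145,-1.6,0,0,0],[-1.145,-1.6,0,0,0],[-1.145,-1.6,0,0,0],[-1.145,-1.6,0,0,0],[-1.145,-1.6,0,0,0],[-1.145,-1.6,0,0,0],[-1.145,-1.6,0,0,0],[0,0,0,0,0],[0,0,0,0,0]]], "only": "tcp"}}

```text
tcp_pos: [0.441, 0.066, 0.1974]
```

Run:
```python
from h import *
go(.441,.068,.062)
```

```text
t 20.0 shift [0.0016 0.0013 0.1354] turn 0 yaw 0.768 q6 -0.89 F [-0.6  0.9 -0.5] w 0.0122
```

In the tool's units: -0.038 m is -1.9, 0.034 m is 1.7.

Call:
{"name": "shift_gripper", "arguments": {"steps": [[[0.08,0.065,1.7,0,0],[0,0,1.7,0,0],[0,0,1.7,0,0],[0,0,1.65,0,0],[0,0,0,0,0],[0,0,0,0,0.03],[0,0,0,0,0.03],[0,0,0,0,0.03],[0,0,0,0,0.03],[0,0,-1.9,0,0.024],[0,0,-1.9,0,0.024],[0,0,-1.9,0,0.024]]]}}

```text
t: 21.0
tcp_pos: [0.4403, 0.0701, 0.178]
ee_rot: [0.387, 0.922, 0.0, 0.0]
contact_force: [1.6, -0.7, -0.1]
width: 0.0243
gripper_force: 0.0
```

Run:
```python
from h import *
im,P,ok,ray,c=cam("wrist");cv2.imwrite("pics/w4.png",im)
for b in blobs(mask(im,"red")&ok&(P[...,2]<.15),100):
    p=P[b];print(b.sum(),p.mean(0).round(3),p.max(0).round(3))
go(.479,.2405,.19,-.17)
```

```text
3562 [0.476 0.24  0.094] [0.499 0.267 0.11 ]
1480 [0.434 0.072 0.034] [0.46  0.09  0.051]
1230 [0.473 0.052 0.036] [0.504 0.068 0.051]
186 [ 0.352 -0.115  0.076] [ 0.357 -0.108  0.08 ]
t 21.05 shift [ 0.0979  0.1438 -0.0038] turn 0.946 yaw 0.776 q6 -0.89 F [4.9 2.  5.4] w 0.0238
```

View pics/w4.png

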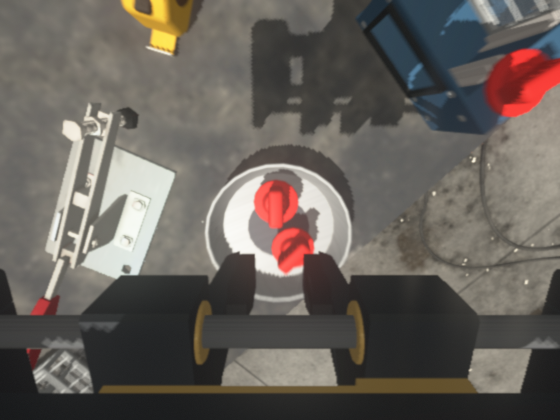

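Both stops stand in the dish, at (276,203) and (293,249). On to the third stop.

In the tool's units: 0.0288 m is 1.44, 0.0196 m is 0.98.

Call:
{"name": "shift_gripper", "arguments": {"steps": [[[0.98,1.44,0,0,0.024],[0.98,1.44,0,0,0.024],[0.98,1.44,0,0,0.024],[0.98,1.44,0,0,0.024],[0.98,1.44,0,0,0.024]]], "only": "tcp"}}

```text
tcp_pos: [0.4755, 0.2427, 0.1775]
```

Call:
{"name": "shift_gripper", "arguments": {"steps": [[[0,0,0,2.36,0.024],[0,0,0,2.36,0.024],[0,0,0,2.36,0.024],[0,0,0,2.36,0.024],[0,0,0,2.36,0.024],[0,0,0,2.36,0.024],[0,0,0,2.36,0.024],[0,0,0,2.36,0.024],[0,0,0,0,0.024],[0,0,0,0,0.024]]], "only": "tcp"}}

```text
tcp_pos: [0.4752, 0.241, 0.1768]
```

Run:
```python
from h import *
im,P,ok,ray,c=cam("wrist")
for col in("red","yellow"):
    for b in blobs(mask(im,col)&ok&(P[...,2]>.06)&(P[...,2]<.13),100):
        p=P[b];v,u=np.nonzero(b);zt=np.percentile(p[:,2],95);q=p[p[:,2]>zt-.006]
        print(col,b.sum(),u.mean().round(),v.mean().round(),zt.round(4),cv2.minAreaRect(q[:,:2].astype(np.float32)))
go(.4790,.2405,.1145,-.17)
```

```text
red 2365 286.0 223.0 0.1089 ((0.47977811098098755, 0.24387085437774658), (0.030327754095196724, 0.012937551364302635), 77.99414825439453)
yellow 520 177.0 4.0 0.0945 ((0.43781378865242004, 0.3861982822418213), (0.001365634729154408, 0.029957372695207596), 84.03063201904297)
yellow 1022 196.0 162.0 0.1043 ((0.4300573468208313, 0.2965644896030426), (0.009982533752918243, 0.03279881924390793), 86.08687591552734)
yellow 1218 58.0 363.0 0.0644 ((0.2545299232006073, 0.14050701260566711), (0.03419265151023865, 0.045087989419698715), 30.78550148010254)
t 22.35 shift [0.0002 0.0038 0.0621] turn 0.006 yaw -0.164 q6 0.41 F [-0.5  0.2  0.4] w 0.0238
```

In the tool's units: 0.0041 m is 0.205, 0.0036 m is 0.18, 0.046 rad is 0.92.

Call:
{"name": "shift_gripper", "arguments": {"steps": [[[0.18,0.205,0,0,0.024],[0,0,1.05,0.92,0.024],[0,0,1.05,0,0.024],[0,0,1.05,0,0.024],[0,0,0,0,0.024],[0,0,0,0,0],[0,0,0,0,0],[0,0,0,0,0],[0,0,0,0,0]]], "only": "tcp|force|width"}}

```text
tcp_pos: [0.4809, 0.2435, 0.113]
contact_force: [5.7, -0.7, -6.5]
width: 0.0115
gripper_force: 30.0
```

Call:
{"name": "shift_gripper", "arguments": {"steps": [[[0,0,-0.015,2.5,0],[0,0,-0.015,2.5,0],[0,0,-0.015,2.5,0],[0,0,-0.015,2.5,0],[0,0,-0.01,-2.5,0],[0,0,-0.01,-2.5,0],[0,0,-0.01,-2.5,0],[0,0,-0.01,-2.5,0],[0,0,-0.01,-2.5,0],[0,0,-0.01,-2.5,0],[0,0,-0.01,-2.5,0],[0,0,-0.01,-2.5,0]]], "only": "tcp|force|width"}}

```text
tcp_pos: [0.4793, 0.2435, 0.1146]
contact_force: [4.9, -1.3, -11.6]
width: 0.012
gripper_force: 30.0
```

Call:
{"name": "shift_gripper", "arguments": {"steps": [[[0,0,-0.01,2.5,0],[0,0,-0.01,2.5,0],[0,0,-0.01,2.5,0],[0,0,-0.01,2.5,0],[0,0,-0.01,2.5,0],[0,0,-0.01,2.5,0],[0,0,-0.01,2.5,0],[0,0,-0.01,2.5,0],[0,0,-0.01,-2.5,0],[0,0,-0.01,-2.5,0],[0,0,-0.01,-2.5,0],[0,0,-0.01,-2.5,0]]], "only": "tcp|force|width"}}

```text
tcp_pos: [0.4788, 0.2433, 0.1166]
contact_force: [4.9, 0.2, -12.8]
width: 0.0121
gripper_force: 30.0
```

Call:
{"name": "shift_gripper", "arguments": {"steps": [[[0,0,-0.01,-2.5,0],[0,0,-0.01,-2.5,0],[0,0,-0.01,-2.5,0],[0,0,-0.01,-2.5,0],[0,0,-0.01,2.5,0],[0,0,-0.01,2.5,0],[0,0,-0.01,2.5,0],[0,0,-0.01,2.5,0],[0,0,-0.01,2.5,0],[0,0,-0.01,2.5,0],[0,0,-0.01,2.5,0],[0,0,-0.01,2.5,0]]], "only": "tcp|force|width"}}

```text
tcp_pos: [0.4784, 0.2429, 0.1185]
contact_force: [4.1, -2.9, -11.2]
width: 0.0115
gripper_force: 30.0
```

Call:
{"name": "shift_gripper", "arguments": {"steps": [[[0,0,-0.01,-2.5,0],[0,0,-0.01,-2.5,0],[0,0,-0.01,-2.5,0],[0,0,-0.01,-2.5,0],[0,0,-0.01,-2.5,0],[0,0,-0.01,-2.5,0],[0,0,-0.01,-2.5,0],[0,0,-0.01,-2.5,0],[0,0,-0.01,2.5,0],[0,0,-0.01,2.5,0],[0,0,-0.01,2.5,0],[0,0,-0.01,2.5,0]]], "only": "tcp|force|width"}}

```text
tcp_pos: [0.4784, 0.2427, 0.1211]
contact_force: [3.0, -2.4, -13.6]
width: 0.0117
gripper_force: 30.0
```

Call:
{"name": "shift_gripper", "arguments": {"steps": [[[0,0,-0.01,2.5,0],[0,0,-0.01,2.5,0],[0,0,-0.01,2.5,0],[0,0,-0.01,2.5,0],[0,0,-0.015,-2.5,0],[0,0,-0.015,-2.5,0],[0,0,-0.015,-2.5,0],[0,0,-0.015,-2.5,0],[0,0,-0.015,-2.5,0],[0,0,-0.015,-2.5,0],[0,0,-0.015,-2.5,0],[0,0,-0.015,-2.5,0]]], "only": "tcp|force|width"}}

```text
tcp_pos: [0.4796, 0.2438, 0.1264]
contact_force: [0.5, 1.1, -0.1]
width: 0.0118
gripper_force: 30.0
```

In the tool's units: -0.035 m is -1.75, 0.12 rad is 2.4.

Call:
{"name": "shift_gripper", "arguments": {"steps": [[[0,0,-1.75,0,0],[0,0,-1.75,0,0],[0,0,0,2.4,0],[0,0,0,2.4,0],[0,0,0,2.4,0],[0,0,0,0,0]]], "only": "tcp"}}

```text
tcp_pos: [0.4796, 0.2438, 0.1966]
```

Run:
```python
from h import *
im=dish("top");go(.447,.020,.19)
```

```text
dish top (array([0.4568, 0.0477]), np.float64(0.0634), 142)
t 28.65 shift [-0.2255 -0.0166  0.0063] turn 0 yaw -0.071 q6 0.32 F [-0.4 -0.5 -0.7] w 0.0118
```

In the tool's units: -0.0376 m is -1.88, -0.0028 m is -0.14.

Call:
{"name": "shift_gripper", "arguments": {"steps": [[[-1.88,-0.14,0,0,0],[-1.88,-0.14,0,0,0],[-1.88,-0.14,0,0,0],[-1.88,-0.14,0,0,0],[-1.88,-0.14,0,0,0],[-1.88,-0.14,0,0,0],[0,0,0,0,0],[0,0,0,0,0]]], "only": "tcp"}}

```text
tcp_pos: [0.446, 0.0183, 0.1961]
```

Run:
```python
from h import *
go(.447,.020,.061)
```

```text
t 29.32 shift [0.0017 0.0008 0.1351] turn 0 yaw -0.075 q6 -0.15 F [ 0.5 -0.2  0.5] w 0.0117
```

In the tool's units: -0.038 m is -1.9, 0.034 m is 1.7.

Call:
{"name": "shift_gripper", "arguments": {"steps": [[[0.085,0,1.7,0,0],[0,0,1.7,0,0],[0,0,1.7,0,0],[0,0,1.6,0,0],[0,0,0,0,0],[0,0,0,0,0.022],[0,0,0,0,0.022],[0,0,0,0,0.022],[0,0,0,0,0.022],[0,0,-1.9,0,0.03],[0,0,-1.9,0,0.03],[0,0,-1.9,0,0.03]]], "only": "t:|tcp|force|width"}}

```text
t: 30.32
tcp_pos: [0.446, 0.0217, 0.1783]
ee_rot: [0.733, 0.681, 0.0, 0.0]
contact_force: [0.8, -0.4, 0.3]
width: 0.0301
gripper_force: 0.0
```

Run:
```python
from h import *
im,P,ok,ray,c=cam("top")
for b in blobs(mask(im,"red")&ok&(P[...,2]<.15)&(abs(P[...,1]-.05)<.08),20):
    p=P[b];print(b.sum(),p.mean(0).round(3),p.max(0).round(3))
# basket from top view
p=P[ok];g=p[(p[:,2]>.02)&(p[:,2]<.07)&(p[:,0]>.33)&(p[:,0]<.56)&(p[:,1]<-.17)&(p[:,1]>-.42)]
print(cv2.minAreaRect(g[:,:2].astype(np.float32)),len(g),np.percentile(g[:,2],[5,50,95]))
go(.430,-.29,.19,1.48)
```

```text
66 [0.431 0.073 0.036] [0.46  0.085 0.055]
25 [0.425 0.026 0.026] [0.43  0.037 0.034]
((0.4288351237773895, -0.32220786809921265), (0.19218704104423523, 0.11179804056882858), 83.54264831542969) 652 [0.02948527 0.03767822 0.05394295]
t 30.37 shift [-0.3117  0.0022 -0.0032] turn -1.553 yaw -0.073 q6 -0.14 F [4.7 1.4 4.8] w 0.0301
```

The rows are not in the units I measure in: shifts go in units of 20 mm and turns go in units of 0.05 rad. I convert before sending: -0.038 m is -1.9, -0.01 m is -0.5.

Call:
{"name": "shift_gripper", "arguments": {"steps": [[[-1.9,0,-0.5,0,0.03],[-1.9,0,-0.5,0,0.03],[-1.9,0,-0.5,0,0.03],[-1.9,0,-0.5,0,0.03],[-1.9,0,-0.5,0,0.03],[-1.9,0,-0.5,0,0.03],[-1.9,0,-0.5,0,0.03],[-1.9,0,-0.5,0,0.03],[-1.9,0,-0.5,0,0.03],[-1.9,0,-0.5,0,0.03],[0,0,0,0,0.03],[0,0,0,0,0.03]]], "only": "t:|tcp"}}

```text
t: 31.37
tcp_pos: [0.4178, -0.3594, 0.2777]
ee_rot: [0.734, 0.679, -0.0, 0.002]
```

Add to h.py:
```python
def basket(n,x=.43,y=-.32):
    im,P,ok,ray,c=cam(n);p=P[ok]
    near=(abs(p[:,0]-x)<.09)&(abs(p[:,1]-y)<.135)
    a=p[near&(p[:,2]>.022)&(p[:,2]<.060)];t=p[near&(p[:,2]>.046)&(p[:,2]<.058)]
    print("basket",n,cv2.minAreaRect(a[:,:2].astype(np.float32)),len(a),"tops",cv2.minAreaRect(t[:,:2].astype(np.float32)),len(t))
    return im,t
```

Run:
```python
from h import *
im,t=basket("wrist");cv2.imwrite("pics/w5.png",im)
for yw in(-.07,-.09,-.11,-.13):
    y=(t[:,:2]-[.43,-.32])@[-np.sin(yw),np.cos(yw)]
    h=np.histogram(y,np.arange(-.1,.1001,.004))[0];print(yw,h)
np.save("pics/tops.npy",t)
```

```text
basket wrist ((0.42931094765663147, -0.320355087518692), (0.19244366884231567, 0.1095004752278328), 83.51110076904297) 5157 tops ((0.42873555421829224, -0.3205180764198303), (0.1561068296432495, 0.06428279727697372), 83.73860168457031) 2216
-0.07 [  0   0   0   0   0  82 151   0   0   4 133 107   0   0   0   0 105 152
   0   0   1 175  93   0   0   0   0 125 157   0   0  10 209  72   0   0
   0   0 171 143   0   0  18 228  80   0   0   0   0   0]
-0.09 [  0   0   0   0   0  83 150   0   0   1 142 101   0   0   0   0 104 153
   0   0   0 179  90   0   0   0   0 129 153   0   0   0 209  82   0   0
   0   0 169 145   0   0   1 246  79   0   0   0   0   0]
-0.11 [  0   0   0   0   0  86 147   0   0   0 141 103   0   0   0   0 107 150
   0   0   0 174  95   0   0   0   0 134 148   0   0   0 208  83   0   0
   0   0 170 144   0   0   0 248  78   0   0   0   0   0]
-0.13 [  0   0   0   0   0  83 150   0   0   0 147  97   0   0   0   0 108 149
   0   0   1 172  96   0   0   0   0 141 141   0   0   0 207  84   0   0
   0   0 174 140   0   0   0 252  74   0   0   0   0   0]
```

View pics/w5.png

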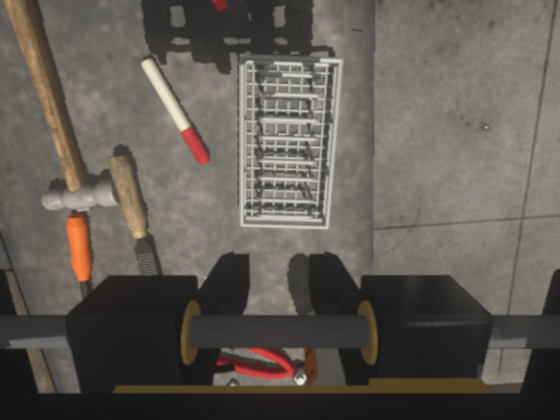

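Basket upper-middle, (240–342, 55–228) px, pose (0.429, -0.3204), yaw -0.112, with sizes matching; all racks are clear. Back to the cassette for the screen in slot -24.

In the tool's units: -0.12 rad is -2.4.

Call:
{"name": "shift_gripper", "arguments": {"steps": [[[0,0,0,-2.4,0.03],[0,0,0,-2.4,0.03],[0,0,0,-2.4,0.03],[0,0,0,-2.4,0.03],[0,0,0,-2.4,0.03],[0,0,0,-2.4,0.03],[0,0,0,-2.4,0.03],[0,0,0,-2.4,0.03],[0,0,0,-2.4,0.03],[0,0,0,-2.4,0.03],[0,0,0,-2.4,0.03],[0,0,0,-2.4,0.03]]], "only": "t:|tcp"}}

```text
t: 32.42
tcp_pos: [0.4184, -0.3552, 0.276]
ee_rot: [0.098, 0.995, 0.0, 0.0]
```

```bash
python3 -c "
from h import *
go(.430,.2966,.2,1.485)"
```

```text
t 32.42 shift [0.116  0.6415 0.0762] turn -0.111 yaw 1.374 q6 -2.29 F [-0.5 -0.3 -1.2] w 0.0302
```

Call:
{"name": "shift_gripper", "arguments": {"steps": [[[0.365,2,0,0,0.03],[0.365,2,0,0,0.03],[0.365,2,0,0,0.03],[0.365,2,0,0,0.03],[0.365,2,0,0,0.03],[0.365,2,0,0,0.03],[0.365,2,0,0,0.03],[0.365,2,0,0,0.03]]], "only": "tcp"}}

```text
tcp_pos: [0.4247, -0.0287, 0.276]
```

Call:
{"name": "shift_gripper", "arguments": {"steps": [[[0.365,2,0,0,0.03],[0.365,2,0,0,0.03],[0.365,2,0,0,0.03],[0.365,2,0,0,0.03],[0.365,2,0,0,0.03],[0.365,2,0,0,0.03],[0.365,2,0,0,0.03],[0.365,2,0,0,0.03],[0,0,1.75,-2.2,0.03],[0,0,1.75,0,0.03],[0,0,0,0,0.03],[0,0,0,0,0.03]]], "only": "tcp"}}

```text
tcp_pos: [0.4311, 0.2933, 0.2046]
```

```bash
python3 - <<'E'
from h import *
im,P,ok,ray,c=cam("wrist");cv2.imwrite("pics/w6.png",im)
for col in("yellow",):
    for b in blobs(mask(im,col)&ok&(P[...,2]>.06)&(P[...,2]<.13),100):
        p=P[b];v,u=np.nonzero(b);zt=np.percentile(p[:,2],95);q=p[p[:,2]>zt-.006]
        print(col,b.sum(),u.mean().round(),v.mean().round(),zt.round(4),cv2.minAreaRect(q[:,:2].astype(np.float32)))
go(.430,.2966,.105,1.485)
E
```

```text
yellow 1151 46.0 11.0 0.0645 ((0.2679462134838104, 0.1390257179737091), (0.04671386256814003, 0.020119894295930862), 84.63697814941406)
yellow 612 282.0 217.0 0.1043 ((0.4278189539909363, 0.29627904295921326), (0.010006172582507133, 0.03377965837717056), 82.53939819335938)
yellow 1065 406.0 219.0 0.1042 ((0.43820926547050476, 0.39064058661460876), (0.010534307919442654, 0.033471833914518356), 83.93599700927734)
t 34.13 shift [0.0032 0.0029 0.1017] turn -0.009 yaw 1.476 q6 -1.11 F [-0.2  0.7 -0.1] w 0.0298
```

View pics/w6.png

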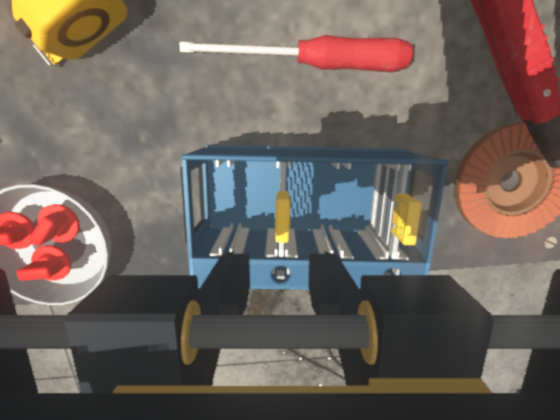

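Wrist view: three stops in the dish (left), and tabs at (282,217) and (406,219); no stops remain on the cassette. Gripping the tab at (0.428, 0.296).

In the tool's units: 0.0034 m is 0.17, 0.0027 m is 0.135, 0.02 rad is 0.4.

Call:
{"name": "shift_gripper", "arguments": {"steps": [[[0.17,0.135,0,0.4,0.03],[0,0,1.65,0,0.03],[0,0,1.65,0,0.03],[0,0,1.7,0,0.03],[0,0,0,0,0.03],[0,0,0,0,0],[0,0,0,0,0],[0,0,0,0,0],[0,0,0,0,0],[0,0,0,0,0]]]}}

```text
t: 34.97
tcp_pos: [0.4329, 0.2966, 0.1092]
ee_rot: [0.057, 0.998, 0.001, 0.003]
contact_force: [-0.9, -2.2, 8.5]
width: 0.01
gripper_force: 29.9
```

```bash
python3 - <<'E'
from h import *
go(.428,.2963,.105,1.455)
E
```

```text
t 34.97 shift [ 0.0048 -0.0008  0.0041] turn 0.001 yaw 1.456 q6 -1.08 F [-0.9 -2.2  8.5] w 0.01
```

Call:
{"name": "shift_gripper", "arguments": {"steps": [[[0,0,-0.5,0,0],[0,0,-0.75,0,0],[0,0,-1,0,0],[0,0,-1,0,0],[0,0,-1,0,0],[0,0,-1,0,0],[0,0,-1,0,0],[0,0,0,0,0]]]}}

```text
t: 35.63
tcp_pos: [0.433, 0.2972, 0.2368]
ee_rot: [0.057, 0.998, 0.002, 0.004]
contact_force: [1.2, 1.7, -0.5]
width: 0.01
gripper_force: 29.9
```

```bash
python3 - <<'E'
from h import *
im,P,ok,ray,c=cam("side");cv2.imwrite("pics/s2.png",cv2.resize(im[100:370,90:330],None,fx=2,fy=2))
basket("top")
go(.4315,-.2985,.22,1.459)
E
```

```text
basket top ((0.4279927611351013, -0.32209426164627075), (0.19207695126533508, 0.11097458750009537), 83.5522689819336) 649 tops ((0.42755958437919617, -0.32231003046035767), (0.155473992228508, 0.06553313136100769), 83.69854736328125) 247
t 35.73 shift [-0.0684 -0.5909  0.0115] turn -0.003 yaw 1.456 q6 -1.08 F [ 0.   0.  -1.8] w 0.0095
```

View pics/s2.png

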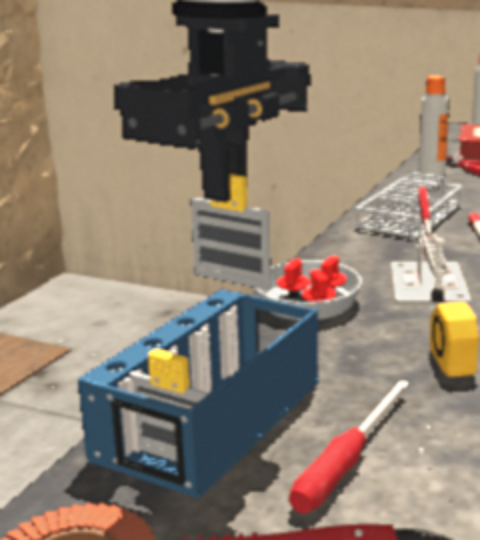

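Screen hangs straight below the fingers, clear of the cassette; dish and basket are unmoved. Carrying it to rack -22.

Call:
{"name": "shift_gripper", "arguments": {"steps": [[[-0.225,-2,0,0,0],[-0.225,-2,0,0,0],[-0.225,-2,0,0,0],[-0.225,-2,0,0,0],[-0.225,-2,0,0,0],[-0.225,-2,0,0,0],[-0.225,-2,0,0,0],[-0.225,-2,0,0,0]]], "only": "tcp"}}

```text
tcp_pos: [0.4285, -0.0274, 0.2296]
```

Call:
{"name": "shift_gripper", "arguments": {"steps": [[[-0.225,-2,0,0,0],[-0.225,-2,0,0,0],[-0.225,-2,0,0,0],[-0.225,-2,0,0,0],[-0.225,-2,0,0,0],[-0.225,-2,0,0,0],[-0.225,-2,0,0,0],[-0.225,-2,0,0,0],[0,0,0,0,0],[0,0,0,0,0],[0,0,0,0,0]]], "only": "tcp"}}

```text
tcp_pos: [0.4282, -0.3468, 0.2292]
```

```bash
python3 - <<'E'
from h import *
im,P,ok,ray,c=cam("wrist");cv2.imwrite("pics/w7.png",im)
p=P[ok];near=(abs(p[:,0]-.43)<.09)&(abs(p[:,1]+.32)<.13)
t=p[near&(p[:,2]>.046)&(p[:,2]<.058)]
a=p[near&(p[:,2]>.022)&(p[:,2]<.060)]
print(len(t),cv2.minAreaRect(a[:,:2].astype(np.float32)))
y=(t[:,:2]-[.429,-.3204])@[.1118,.9937];print(np.histogram(y,np.arange(-.1,.1001,.004))[0])
basket("top")
m=mask(im,"yellow")&ok&(P[...,2]<P[...,2].max());
for b in blobs(mask(im,"yellow")&ok,100):print("y",b.sum(),P[b].mean(0).round(3))
go(.431,-.3427,.15,1.459)
E
```

```text
2513 ((0.42915791273117065, -0.3206232190132141), (0.19228988885879517, 0.10990798473358154), 83.79829406738281)
[  0   0   0   0   0 119 204   0   0   0 190 133   0   0   0   0 146  96
   0   0   0 206 108   0   0   0   0 163 160   0   0   0 238  86   0   0
   0   0 189 141   0   0   0 262  72   0   0   0   0   0]
basket top ((0.4448935389518738, -0.26783332228660583), (0.08092054724693298, 0.08757854998111725), 83.56928253173828) 143 tops ((0.44190165400505066, -0.2574682831764221), (0.02350900135934353, 0.04852668195962906), 83.0519790649414) 38
y 1811 [ 0.419 -0.345  0.221]
y 255 [ 0.4   -0.355  0.287]
y 263 [ 0.402 -0.332  0.287]
y 1472 [ 0.412 -0.323  0.294]
y 939 [ 0.406 -0.369  0.295]
t 37.42 shift [-0.0019  0.0036  0.0801] turn -0.002 yaw 1.457 q6 -2.35 F [ 0.3  0.1 -1.2] w 0.0095
```

View pics/w7.png

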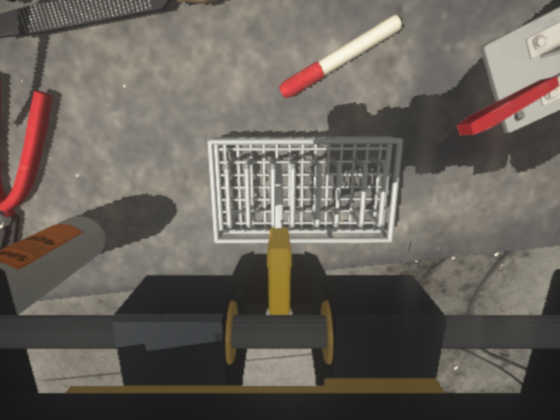

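The held tab (280,270) is edge-on above the rack region (basket 210–402 × 138–243), and the basket is unmoved. Lowering.

In the tool's units: 0.0036 m is 0.18, -0.0019 m is -0.095.

Call:
{"name": "shift_gripper", "arguments": {"steps": [[[-0.095,0.18,0,0,0],[0,0,1.25,0,0],[0,0,1.25,0,0],[0,0,1,0,0],[0,0,0,0,0],[0,0,0,0,0]]], "only": "tcp|force"}}

```text
tcp_pos: [0.4312, -0.343, 0.1604]
contact_force: [-0.3, 0.0, -1.1]
gripper_force: 30.0
```

```bash
python3 - <<'E'
from h import *
go(.431,-.3424,.111,1.459)
E
```

```text
t 37.92 shift [0.0002 0.0004 0.0494] turn -0.002 yaw 1.457 q6 -2.34 F [-0.3  0.  -1.1] w 0.0094
```

In the tool's units: 0.012 m is 0.6, 0.011 m is 0.55.

Call:
{"name": "shift_gripper", "arguments": {"steps": [[[0,0,0.6,0,0],[0,0,0.6,0,0],[0,0,0.6,0,0],[0,0,0.55,0,0],[0,0,0,0,0],[0,0,0,0,0]]], "only": "tcp|force"}}

```text
tcp_pos: [0.4307, -0.3441, 0.1128]
contact_force: [0.9, -0.2, -0.8]
gripper_force: 30.0
```

```bash
python3 - <<'E'
from h import *
go(.431,-.3424,.111,1.459)
E
```

```text
t 38.42 shift [-0.0001  0.0017  0.0018] turn -0.003 yaw 1.456 q6 -2.35 F [ 0.9 -0.2 -0.8] w 0.0096
```

Call:
{"name": "shift_gripper", "arguments": {"steps": [[[0,0.05,0.15,0,0],[0,0,0,0,0],[0,0,0,0,0.026],[0,0,0,0,0.026],[0,0,0,0,0.026],[0,0,0,0,0.026],[0,0,-1.5,0,0.026],[0,0,-1.9,0,0.03],[0,0,-1.9,0,0.03],[0,0,-1,0,0.03]]], "only": "t:|tcp|force|wid"}}

```text
t: 39.25
tcp_pos: [0.4324, -0.3448, 0.2418]
ee_rot: [0.057, 0.998, -0.002, 0.002]
contact_force: [0.7, -0.8, 1.1]
width: 0.0299
gripper_force: 0.0
```

```bash
python3 - <<'E'
from h import *
im,P,ok,ray,c=cam("wrist");cv2.imwrite("pics/w8.png",im)
for b in blobs(mask(im,"yellow")&ok&(P[...,2]<.15),100):
    p=P[b];q=p[p[:,2]>np.percentile(p[:,2],95)-.006];print("y",b.sum(),P[b].max(0).round(3),cv2.minAreaRect(q[:,:2].astype(np.float32)))
go(.4382+.003,.3906,.25,1.46)
E
```

```text
y 483 [ 0.476 -0.337  0.105] ((0.42585697770118713, -0.3430463671684265), (0.009502662345767021, 0.033149734139442444), 83.80693054199219)
t 39.3 shift [ 0.0765  0.7327 -0.0113] turn -0.004 yaw 1.456 q6 -2.34 F [ 1.3 -1.5  2.5] w 0.0305
```

View pics/w8.png

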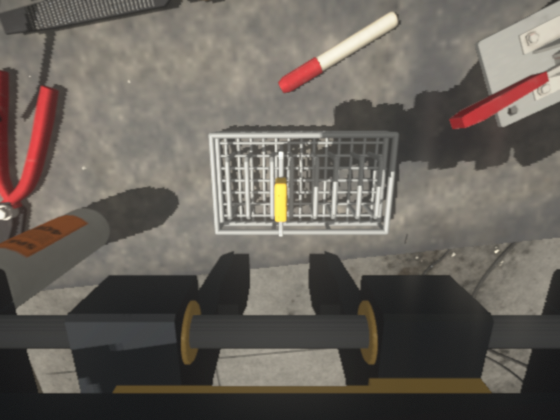

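The screen stands upright in its rack (tab at (281,198), top z 104 mm). On to the second.

In the tool's units: 0.04 m is 2, 0.0043 m is 0.215.

Call:
{"name": "shift_gripper", "arguments": {"steps": [[[0.215,2,0,0,0.03],[0.215,2,0,0,0.03],[0.215,2,0,0,0.03],[0.215,2,0,0,0.03],[0.215,2,0,0,0.03],[0.215,2,0,0,0.03],[0.215,2,0,0,0.03],[0.215,2,0,0,0.03],[0.215,2,0,0,0.03]]], "only": "tcp"}}

```text
tcp_pos: [0.4337, 0.0203, 0.2371]
```

Call:
{"name": "shift_gripper", "arguments": {"steps": [[[0.215,2,0,0,0.03],[0.215,2,0,0,0.03],[0.215,2,0,0,0.03],[0.215,2,0,0,0.03],[0.215,2,0,0,0.03],[0.215,2,0,0,0.03],[0.215,2,0,0,0.03],[0.215,2,0,0,0.03],[0.215,2,0,0,0.03],[0,0,1.5,0,0.03],[0,0,0,0,0.03],[0,0,0,0,0.03]]], "only": "tcp"}}

```text
tcp_pos: [0.4354, 0.38, 0.205]
```

Run:
```python
from h import *
im,P,ok,ray,c=cam("wrist")
for b in blobs(mask(im,"yellow")&ok&(P[...,2]>.06)&(P[...,2]<.13),100):
    p=P[b];q=p[p[:,2]>np.percentile(p[:,2],95)-.006];r=cv2.minAreaRect(q[:,:2].astype(np.float32));print("y",b.sum(),P[b].max(0).round(3),r)
    if q[:,2].mean()>.095: go(*r[0],.107,np.radians(r[2]))
```

```text
y 643 [0.455 0.398 0.105] ((0.43812301754951477, 0.39099451899528503), (0.010709068737924099, 0.03330603241920471), 85.12366485595703)
t 41.1 shift [-0.0006  0.0114  0.0994] turn -0.03 yaw 1.456 q6 -0.94 F [ 0.4 -1.   0. ] w 0.03
```

In the tool's units: 0.033 m is 1.65, 0.0114 m is 0.57, -0.02 rad is -0.4.

Call:
{"name": "shift_gripper", "arguments": {"steps": [[[-0.03,0.57,0,-0.4,0.03],[0,0,1.65,0,0.03],[0,0,1.65,0,0.03],[0,0,1.65,0,0.03],[0,0,0,0,0.03]]], "only": "tcp|force|wid"}}

```text
tcp_pos: [0.4362, 0.3895, 0.1029]
contact_force: [-1.3, -0.2, -0.5]
width: 0.0301
gripper_force: 0.0
```

```bash
python3 - <<'E'
from h import *
go(.4381,.3910,.107,1.475)
E
```

```text
t 41.52 shift [-0.0017  0.0017 -0.0042] turn 0.0 yaw 1.475 q6 -0.95 F [-1.3 -0.2 -0.5] w 0.0301
```

In the tool's units: -0.003 m is -0.15, -0.001 m is -0.05.

Call:
{"name": "shift_gripper", "arguments": {"steps": [[[-0.05,0.05,-0.15,0,0],[0,0,0,0,0],[0,0,0,0,0],[0,0,0,0,0],[0,0,0,0,0]]], "only": "tcp|force|wid"}}

```text
tcp_pos: [0.442, 0.3931, 0.1144]
contact_force: [0.6, -3.5, 6.3]
width: 0.0096
gripper_force: 30.0
```

Call:
{"name": "shift_gripper", "arguments": {"steps": [[[0,0,-0.5,0,0],[0,0,-0.75,0,0],[0,0,-1,0,0],[0,0,-1,0,0],[0,0,-1,0,0],[0,0,-1,0,0],[0,0,-1,0,0],[0,0,0,0,0]]], "only": "tcp|force|wid"}}

```text
tcp_pos: [0.442, 0.3943, 0.2424]
contact_force: [1.1, 0.2, -0.7]
width: 0.0098
gripper_force: 29.8
```

```bash
python3 - <<'E'
from h import *
basket("top")
im,P,ok,ray,c=cam("side")
for b in blobs(mask(im,"yellow")&ok,30):
    p=P[b]; print(b.sum(),p.mean(0).round(3))
go(.4385,-.2547,.225,1.46)
E
```

```text
basket top ((0.4280696213245392, -0.322468101978302), (0.19321022927761078, 0.11014383286237717), 83.55357360839844) 687 tops ((0.4250533878803253, -0.3220105469226837), (0.15628807246685028, 0.0742107480764389), 82.55854034423828) 240
58 [0.426 0.412 0.307]
93 [ 0.429 -0.339  0.09 ]
249 [0.433 0.399 0.214]
733 [0.252 0.159 0.039]
t 42.7 shift [-0.0594 -0.6451  0.0113] turn 0.016 yaw 1.476 q6 -0.95 F [ 0.2  0.4 -2.2] w 0.0097
```

In the tool's units: -0.0038 m is -0.19, -0.04 m is -2.

Call:
{"name": "shift_gripper", "arguments": {"steps": [[[-0.19,-2,0,0,0],[-0.19,-2,0,0,0],[-0.19,-2,0,0,0],[-0.19,-2,0,0,0],[-0.19,-2,0,0,0],[-0.19,-2,0,0,0],[-0.19,-2,0,0,0],[-0.19,-2,0,0,0]]], "only": "tcp"}}

```text
tcp_pos: [0.4385, 0.0697, 0.2345]
```

Call:
{"name": "shift_gripper", "arguments": {"steps": [[[-0.19,-2,0,0,0],[-0.19,-2,0,0,0],[-0.19,-2,0,0,0],[-0.19,-2,0,0,0],[-0.19,-2,0,0,0],[-0.19,-2,0,0,0],[-0.19,-2,0,0,0],[-0.19,-2,0,0,0],[0,0,0,0.32,0],[0,0,0,0,0],[0,0,0,0,0]]], "only": "tcp"}}

```text
tcp_pos: [0.4391, -0.2493, 0.2344]
```

```bash
python3 - <<'E'
from h import *
im,P,ok,ray,c=cam("wrist")
p=P[ok];near=(abs(p[:,0]-.43)<.09)&(abs(p[:,1]+.32)<.13)
t=p[near&(p[:,2]>.046)&(p[:,2]<.058)]
a=p[near&(p[:,2]>.022)&(p[:,2]<.036)]
print(len(t),cv2.minAreaRect(a[:,:2].astype(np.float32)))
y=(t[:,:2]-[.429,-.3204])@[.1118,.9937];print(np.histogram(y,np.arange(-.1,.1001,.004))[0])
go(.4404,-.2552,.150,1.46)
E
```

```text
2427 ((0.4294935166835785, -0.32057416439056396), (0.19183756411075592, 0.11004430055618286), 83.62494659423828)
[  0   0   0   0   0  75 273   0   0   0 148 192   0   0   0   0   0   0
   0 326   0 166 154   0   0   0   0 107 208   0   0   0 179 139   0   0
   0   0 128 183   0   0   0  30 119   0   0   0   0   0]
t 44.33 shift [-0.0019 -0.0065  0.0847] turn 0.001 yaw 1.461 q6 -2.21 F [-0.4 -0.1 -1.6] w 0.0095
```

In the tool's units: 0.025 m is 1.25, 0.02 m is 1.

Call:
{"name": "shift_gripper", "arguments": {"steps": [[[-0.095,-0.275,0,0,0],[0,0,1.25,0,0],[0,0,1.25,0,0],[0,0,1,0,0],[0,0,0,0,0],[0,0,0,0,0]]], "only": "tcp|force"}}

```text
tcp_pos: [0.4409, -0.2545, 0.1653]
contact_force: [0.1, -1.0, -0.4]
gripper_force: 30.0
```

```bash
python3 - <<'E'
from h import *
go(.4404,-.2552,.116,1.459)
E
```

```text
t 44.83 shift [ 0.0003 -0.0008  0.0493] turn 0.003 yaw 1.462 q6 -2.22 F [ 0.1 -1.  -0.4] w 0.0096
```

In the tool's units: 0.012 m is 0.6, 0.011 m is 0.55.

Call:
{"name": "shift_gripper", "arguments": {"steps": [[[0,0,0.6,0,0],[0,0,0.6,0,0],[0,0,0.6,0,0],[0,0,0.55,0,0],[0,0,0,0,0],[0,0,0,0,0]]], "only": "tcp|force"}}

```text
tcp_pos: [0.4415, -0.2559, 0.1195]
contact_force: [0.5, -1.1, -0.7]
gripper_force: 30.0
```

```bash
python3 - <<'E'
from h import *
go(.4404,-.2552,.116,1.459)
E
```

```text
t 45.33 shift [0.0011 0.0006 0.0035] turn 0.002 yaw 1.461 q6 -2.22 F [ 0.5 -1.1 -0.7] w 0.0096
```

Call:
{"name": "shift_gripper", "arguments": {"steps": [[[0,0,0.2,0,0],[0,0,0,0,0],[0,0,0,0,0.026],[0,0,0,0,0.026],[0,0,0,0,0.026],[0,0,0,0,0.026],[0,0,-1.5,0,0.026],[0,0,-1.9,0,0.03],[0,0,-1.9,0,0.03],[0,0,-1,0,0.03]]], "only": "t:|tcp|force|wid"}}

```text
t: 46.17
tcp_pos: [0.4423, -0.2569, 0.2456]
ee_rot: [0.055, 0.998, -0.002, 0.002]
contact_force: [0.8, -0.6, 0.6]
width: 0.0296
gripper_force: 0.0
```

```bash
python3 - <<'E'
from h import *
im,P,ok,ray,c=cam("wrist")
for b in blobs(mask(im,"yellow")&ok&(P[...,2]<.15),100):
    p=P[b];q=p[p[:,2]>np.percentile(p[:,2],95)-.006];print("y",b.sum(),P[b].max(0).round(3),cv2.minAreaRect(q[:,:2].astype(np.float32)))
im,P,ok,ray,c=cam("side");cv2.imwrite("pics/s3.png",im);dish("top")
m=mask(im,"blue")&ok;m[:200]=0;p=P[m];print(np.percentile(p[:,2],[1,50,95,99]))
im,P,ok,ray,c=cam("top")
for b in blobs(mask(im,"red")&ok&(np.hypot(P[...,0]-.457,P[...,1]-.048)<.1),15):
    p=P[b];print("red",b.sum(),p.mean(0).round(3),p.max(0).round(3))
E
```

```text
y 722 [ 0.472 -0.336  0.105] ((0.4261854887008667, -0.34267565608024597), (0.010431754402816296, 0.033403098583221436), 83.14429473876953)
y 486 [ 0.487 -0.25   0.106] ((0.4375839829444885, -0.2560705542564392), (0.00966439489275217, 0.03301089257001877), 83.89534759521484)
dish top (array([0.4578, 0.0481]), np.float64(0.062), 137)
[0.00220128 0.049232   0.08048822 0.08190317]
red 228 [0.453 0.058 0.034] [0.493 0.086 0.055]
red 101 [0.438 0.023 0.035] [0.462 0.041 0.055]
```

View pics/s3.png

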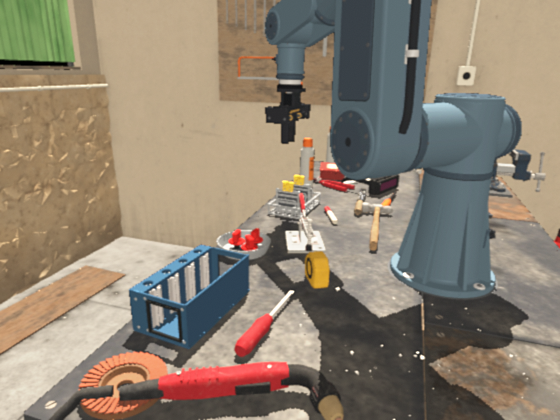

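The side view shows an empty, level cassette (190,295), three stops in the dish (243,240) and both screens upright in the basket (293,195). Screen tops read 104 mm, so both are seated. Handing in.

```bash
python3 -c "
from workcell import arm
print(arm.close_job())"
```

```text
the job is handed in; nothing more can be done
None
```

I handed the job in at about 46 s of robot time: all three stops are in the dish, both screens stand upright in basket racks, and the cassette is empty and level; the judge's verdict was not shown.

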